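# Set the guide roller gap with a gauge bar

### The job

Set the feed gap of the plywood guide fixture to the thicker of the two gauge bars: carry that bar level, stand it in the channel along the fence (grip end away from the end stop) with its plain end just past the still open roller, let go of it, and turn the crank until the roller just touches the bar, then let go of the crank. To check the setting, take the bar by its upright wooden grip, slide it on through the gap up to the end stop, then draw it back until it is wholly clear of the roller and leave it standing in the channel, with the roller setting unchanged. Leave the thinner gauge bar where it is.

Things in the scene. Friction and masses are not known exactly. Their poses are not given: they have to be found in the camera images.
- gauge_center (a point): Centre, half-way up, of the thicker gauge bar, loose: a plain aluminium bar 170 mm long, 28 mm thick, 50 mm high, about 0.5 kg, standing on its narrow long face on the bench, with a round upright wooden grip on its top at one end. x runs along the bar from the grip end to the plain end, y across its thickness, z up. The underside is 25 mm below this point.
- gauge_nose (a point): Middle of the plain end face of the thicker bar (85 mm along x from gauge_center, 25 mm above its underside).
- gauge_grip (a point): Centre of the upright grip of the thicker bar: a wooden cylinder 19 mm in diameter that rises 40 mm above the bar's top, 70 mm along -x from gauge_center; this point is 20 mm above the bar's top. It is off the balance point: lifted by the grip, the bar droops.
- thin_center (a point): Centre, half-way up, of the thinner gauge bar, which must stay where it is: the same shape and material but 16 mm thick with a 15 mm grip. Same axes. The two bars may stand in either of two places beside the fixture.
- fence_face (a point): Foot of the working face of the fixed fence, level with the bed top and abreast of the crank pivot. y runs along the channel towards the end stop, x from the channel into the fence, z up. The fence is a straight wooden strip 20 mm high, 26 mm deep, from y = -250 to +80 mm. Its distance from the crank pivot differs by up to 3 mm either way between starts. Bars slide with one side on this face.
- stop_face (a point): Foot of the end stop's face that looks down the channel, a wooden block 40 mm high and 70 mm wide across the channel; 80 mm along y from the pivot line. Same axes as fence_face (within 0.01 rad). The bed is a fixed plywood board 15 mm thick lying on the bench (its top is 15 mm up), from 255 mm before the pivot line (infeed end) to 115 mm beyond it.
- crank_pivot (a point): Axis of the crank, on the bed top, about 56 mm from the fence face on the -x side; same axes as fence_face. Fixed.
- roller_axis (a point): Axis of the grey guide roller (50 mm diameter, 32 mm high, from 3 to 35 mm above the bed), at 19 mm above the bed. The roller spins freely on the crank, 10 mm off the crank's pivot. Gap between roller and fence = distance of this axis from the fence face (along -x of fence_face) minus 25 mm.
- crank (a joint): Crank angle, rad, -1.15 to 1.15, counter-clockwise from above positive. At 0 the arm points straight away from the fence; it starts at -1.1 to -0.8 (leaning to the end stop, roller open). Turning positive closes the gap: the roller axis is 10 mm x sin(angle) nearer the fence than the pivot. Angle needed: about 0 to 0.75. It stays where left (2 N at the handle turns it).
- crank_grip (a point): Centre of the gripping part of the crank's upright wooden handle: a cylinder 18 mm in diameter, 65 mm from the pivot, turning with the crank; free from 50 mm to its top at 92 mm above the bed, this point at 70 mm. The steel crank arm lies 37 to 47 mm above the bed.
Things that resemble listed ones, but are neither listed nor needed, are in the scene too. What is shaped like the part that bears gauge_center but blue is not meant.

How it is judged (in metres and radians):
On the way, in this order (a step that is already met when the one before it is completed fails the run):
1. the thicker bar stands released on the bed along the fence, its plain end past the roller (nose from 3 mm short of to 55 mm beyond the pivot line), with the roller still open (gap over 31 mm) (x of gauge_center in the frame of fence_face between -0.034 and -0.01 m and y of gauge_nose in the frame of fence_face between -0.003 and 0.055 m and angle between the x axis of gauge_center and the y axis of fence_face, either way round below 0.15 rad and angle between gauge_center's own z axis and vertical below 0.1 rad and z of gauge_center in the frame of fence_face below 0.029 m and contact force between the fingers and gauge below 0.3 N and x of roller_axis in the frame of fence_face below -0.056 m), for 0.2 s.
2. the roller is set to the bar (gap 27.0 to 29.5 mm), the bar still in the gap and the crank let go (x of roller_axis in the frame of fence_face between -0.0545 and -0.052 m and x of gauge_center in the frame of fence_face between -0.034 and -0.01 m and y of gauge_nose in the frame of fence_face between -0.003 and 0.06 m and angle between the x axis of gauge_center and the y axis of fence_face, either way round below 0.15 rad and angle between gauge_center's own z axis and vertical below 0.1 rad and z of gauge_center in the frame of fence_face below 0.029 m and contact force between the fingers and crank below 0.3 N), for 0.2 s.
3. with the gap still set, the bar has been slid through to the end stop (nose over 68 mm beyond the pivot line) (x of roller_axis in the frame of fence_face between -0.0545 and -0.052 m and x of gauge_center in the frame of fence_face between -0.034 and -0.01 m and y of gauge_nose in the frame of fence_face between 0.068 and 0.085 m and angle between the x axis of gauge_center and the y axis of fence_face, either way round below 0.15 rad and angle between gauge_center's own z axis and vertical below 0.1 rad and z of gauge_center in the frame of fence_face below 0.029 m), for 0.1 s.
At the end, for the whole second after the job is handed in: The gap between roller and fence is 27.0 to 29.5 mm (bar 28 mm); the thicker bar stands upright (within 0.1 rad) on the bed, along the fence (within 0.15 rad, its centre line 10 to 34 mm from the face), its plain end 33 to 120 mm short of the pivot line, so clear of the roller; released and at rest (x of roller_axis in the frame of fence_face between -0.0545 and -0.052 m and x of gauge_center in the frame of fence_face between -0.034 and -0.01 m and y of gauge_nose in the frame of fence_face between -0.12 and -0.033 m and angle between the x axis of gauge_center and the y axis of fence_face, either way round below 0.15 rad and angle between gauge_center's own z axis and vertical below 0.1 rad and z of gauge_center in the frame of fence_face below 0.029 m and contact force between the fingers and gauge below 0.3 N and linear speed of gauge below 0.02 m/s); the robot touches nothing.
It fails at once if the thicker bar is tilted more than 0.3 rad from level (angle between gauge_center's own z axis and vertical above 0.3 rad).
It fails at once if the thinner bar is moved more than 20 mm (distance of thin_center from where it was at the start of the episode above 0.02 m).
It also fails if it takes over 61 s, if anything falls off the work surface, if the arm or the gripper's body presses on something with over 40 N, if the wrist force passes 120 N, or if a joint passes its speed limit or range.

### The arm

A 6-joint arm with a two-finger parallel gripper is mounted at the origin on the work surface. World frame = base frame: x ahead of the robot, y to its left, z up, the work surface at z = 0. Lengths are in mm, angles in rad, forces in N, time in s.
With the tool pointing down it reaches from about 350 to 875 mm from the base axis. Payload 4.2 kg.
Tool frame: the origin (TCP) lies at the very end of the fingers, on their centre line; the grasp point (between the pads) lies 19 mm behind it (arm.pinch_z is the distance from the TCP to the grasp point, in mm); x points along the fingers, y is the direction in which the jaws open and shut, and the axes are right-handed (so a half turn about x gives the same grasp; the last joint's range is limited). The gripper opens to 85 mm and grips with 20 to 120 N. Pads are 22 mm wide; open, the fingers measure 114 mm over their backs; the gripper's body (76 mm by 85 mm) begins 54 mm behind the grasp point. The pads swing forward as they close: fully open they stand 13 mm farther back than shut.
Start: joints at [1.377, 0.385, 0.008, 0, -1.194, -0.259], TCP at [273.394, 562.01, 231.312] pointing down, gripper open.
Joint ranges: [-3.14, 3.14], [-1.21, 2.06], [-1.07, 1.41], [-3.16, 2.05], [-2.99, -0.16], [-3.1, 3.1]. Speed limits (rad/s): [2.79, 2.79, 3.14, 3.14, 3.14, 3.14].

### API

Orientations are given as a unit quaternion [x, y, z, w].
In Python, from bench import arm gives the robot as it stands.
- The arm moves only by the tool drive_tool, never from a script. Its argument "motion" is a list of rows, each a list of 4 numbers: the shift along the tool's x, y, z in mm, then the turn about the tool's x in degrees. In form: [[dx, dy, dz, spin], ...]. A call has 1 to 10 rows; each row shifts and turns the commanded pose from where the row before left it, along the tool's axes as they then stand; what a row does not reach is not made up. A row lasts 1/12 s, in which the tool goes at most 41.7 mm and 7.16 degrees, less where a joint would pass 70% of its speed; a pose out of reach is approached as far as the arm can. A call with a gripper value outside its range is refused whole. "grip" is the finger opening in mm, from 0 to 85.4, set as the call begins (left out, the last holds). The fingers move at their own pace and stop on an object; the grip force is fixed at half the most. Time passes only in rows, so rows that do not move let the fingers close. It gives the time, the measured TCP pose, the force and the opening at its end, in the units of the state.
- arm.read_state(): the state, without advancing time (a new reading comes with each control period).
- arm.get_image(name): name is "scene" or "top" or "wrist"; returns the picture (384x512x3 uint8, red, green, blue); there is no depth.
- arm.calibration(name): a dict with "K" (3x3 intrinsics, pixels), "distortion" ([k1, k2, p1, p2, k3] as OpenCV has them; the pictures are not rectified), "eye" and "attitude" of the camera in the world; the wrist camera has in their place "T_tool_cam" (4x4, takes a point from camera to tool coordinates, whose origin is the TCP and whose axes are the tool frame's). Camera axes: x right, y up, looking along -z (the intrinsics and any distortion apply to the point x, -y, -z); pixel columns grow to the right and rows downward; lengths in mm; the calibration is good to about 2 mm. A picture is of the moment at which its call begins: read the wrist's pose just before it. calibration takes no time and is no camera call.
- arm.job_done(): hands the job in, once; it reports no verdict.
The state is a dict: "clock": time; "joints": joint angles; "joint_vel": joint speeds; "joint_efforts": joint torques, N m; "position": TCP position; "ee_rot": TCP orientation; "contact_force": force on the tool from outside, world axes, zero at the start; "wrist_torque": the same for the moment, N m; "gripper_width": finger opening in mm.
Only numpy, scipy, OpenCV 4.12 (cv2) and the standard library are available. Lean on these libraries where they do the work, as an engineer would, in place of code of your own. Each camera call takes 0.05 s, during which the arm holds its last target. There are 200 camera calls.

## Working session

There is one attempt and no reset: what is moved stays moved. The work goes in short steps, Python scripts to look and compute and a tool call to move; the robot and the scene stay as the last step left them, time stands still between calls to the robot, and variables do not carry over. Pictures are saved under pics/ and viewed, about 8 in all and at most 12, crops included, and the job is handed in when it is done.

Besides the shell and the picture viewer there is one more tool, called after ">>>" in YAML: its name, and indented under it one key for each argument. drive_tool: Moves the arm, as the interface text tells. Its arguments: {"type":"object","properties":{"motion":{"type":"array"},"grip":{"type":"number"}},"required":["motion"]}

```bash
ls; mkdir -p pics; cat > h.py <<'E'
import numpy as np, cv2
from scipy.spatial.transform import Rotation as R
from bench import arm
def cam(name, st=None):
    c=arm.calibration(name); K=np.array(c["K"]); d=np.array(c["distortion"],float)
    if name=="wrist":
        T=np.array(c["T_tool_cam"]); Rt=R.from_quat(st["ee_rot"]).as_matrix()
        Rc=Rt@T[:3,:3]; e=Rt@T[:3,3]+np.array(st["position"])
    else:
        e=np.array(c["eye"]); a=np.array(c["attitude"],float)
        Rc=a if a.shape==(3,3) else R.from_quat(a).as_matrix()
    return K,d,Rc,e
def ray(C,px):
    K,d,Rc,e=C
    u=cv2.undistortPoints(np.array([[px]],float),K,d)[0,0]
    v=Rc@np.array([u[0],-u[1],-1]); return e,v/np.linalg.norm(v)
def onz(C,px,z):
    e,v=ray(C,px); return e+v*(z-e[2])/v[2]
def proj(C,P):
    K,d,Rc,e=C
    p=(np.atleast_2d(P)-e)@Rc; p=p*[1,-1,-1]
    return cv2.projectPoints(p,np.zeros(3),np.zeros(3),K,d)[0][:,0]
def tri(*cps):
    A=0;b=0
    for C,px in cps:
        e,v=ray(C,px); M=np.eye(3)-np.outer(v,v); A=A+M; b=b+M@e
    return np.linalg.solve(A,b)
def snap(name,f):
    st=arm.read_state(); im=arm.get_image(name); cv2.imwrite(f"pics/{f}.png",im[:,:,::-1]); 
    import json; json.dump({k:(np.array(v).tolist()) for k,v in st.items()},open(f"pics/{f}.json","w")); return im
E
python3 - <<'E'
from h import *
s=arm.read_state(); print(s)
a=snap("scene","scene0"); b=snap("top","top0")
for n in("scene","top","wrist"): print(arm.calibration(n))
cv2.imwrite("pics/scene0b.png",cv2.resize(a[:,:,::-1],(800,600),interpolation=3))
cv2.imwrite("pics/top0b.png",cv2.resize(b[:,:,::-1],(800,600),interpolation=3))
E
```

```text
pics
{'clock': 0.0, 'joints': array([ 1.37659976e+00,  3.85538047e-01,  6.63361130e-03, -5.28615908e-04,
       -1.19401118e+00, -2.58609538e-01]), 'joint_vel': array([-7.15010198e-04, -5.61363990e-04,  1.60200288e-05,  2.18038986e-03,
        2.52012445e-04, -7.92767960e-04]), 'joint_efforts': array([-5.25372070e-05, -3.92286372e+01,  1.88396662e+01,  4.18629304e+00,
       -4.64885714e-03,  8.12877147e-06]), 'position': array([273.14489669, 561.49822421, 230.23141785]), 'ee_rot': array([-0.68889612,  0.15954855,  0.6891951 ,  0.15803957]), 'contact_force': array([0.7456978, 0.0734317, 0.0239687]), 'wrist_torque': array([-0.02684209, -0.00472992, -0.01104817]), 'gripper_width': 85.45429534449414}
{'K': array([[451.96194283,   0.        , 254.97994472],
       [  0.        , 451.96194283, 189.52946115],
       [  0.        ,   0.        ,   1.        ]]), 'distortion': array([-0.06655526,  0.        ,  0.        ,  0.        ,  0.        ]), 'eye': array([1032.95459791, -337.63153139,  814.63168559]), 'attitude': array([0.37509782, 0.15478334, 0.37142702, 0.83509623])}
{'K': array([[
[... 270 characters left out ...]
79677, 879.73088929]), 'attitude': array([-0.03978588,  0.04750754,  0.71209647, -0.69934164])}
{'K': array([[324.61415722,   0.        , 254.36122797],
       [  0.        , 324.61415722, 192.71454835],
       [  0.        ,   0.        ,   1.        ]]), 'distortion': array([-0.06671713,  0.        ,  0.        ,  0.        ,  0.        ]), 'T_tool_cam': array([[-3.44739200e-04,  3.24475307e-01, -9.45894104e-01,
        -1.43365330e+02],
       [ 9.99999908e-01, -1.28529850e-04, -4.08548831e-04,
        -1.95167815e-01],
       [-2.54139634e-04, -9.45894158e-01, -3.24475233e-01,
        -8.37816773e+01],
       [ 0.00000000e+00,  0.00000000e+00,  0.00000000e+00,
         1.00000000e+00]])}
```

View pics/top0b.png

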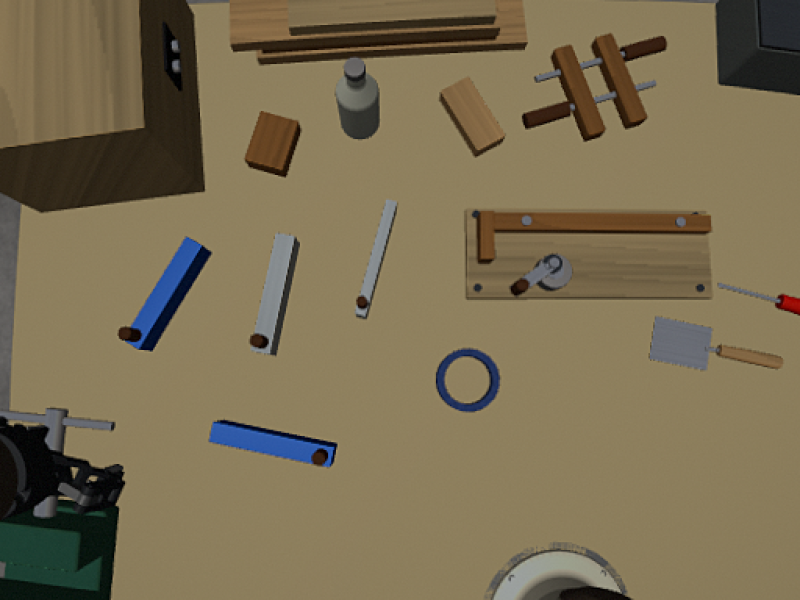

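View pics/scene0b.png

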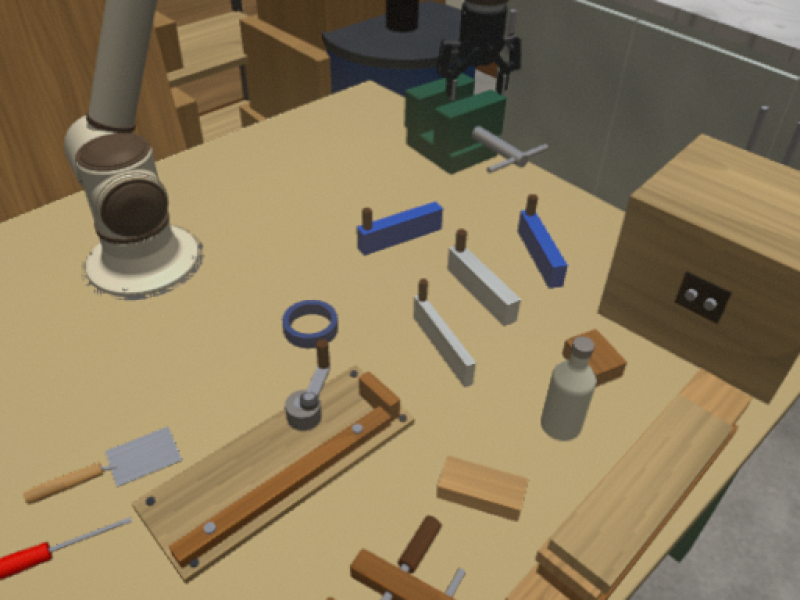

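Both pictures show these bars (in the 800x600 top view). The candidates are:
- Wide aluminium bar, grip (259,341), nose about (286,237).
- Thin aluminium bar, grip (362,302).
- Blue decoys, grips (130,334) and (320,457).

I choose the wide aluminium bar. The fixture's stop is at (486,235), the fence runs along row 222, and the crank handle is at (520,287). Next I'll look at close crops.

```bash
python3 - <<'E'
import cv2,numpy as np
t=cv2.imread("pics/top0.png"); s=cv2.imread("pics/scene0.png")
def crop(im,x0,y0,w,h,k):
    c=cv2.resize(im[y0:y0+h,x0:x0+w],None,fx=k,fy=k,interpolation=cv2.INTER_CUBIC)
    for i in range(0,w,10): cv2.putText(c,str(x0+i),(i*k,8),0,.3,(0,0,255)) if i%20==0 else 0; cv2.line(c,(i*k,10),(i*k,14),(0,0,255))
    for i in range(0,h,10): cv2.putText(c,str(y0+i),(0,i*k+4),0,.3,(0,0,255)); 
    return c
a=crop(t,150,140,50,90,5); b=crop(s,270,135,75,90,5)
cv2.imwrite("pics/c1.png",np.hstack([a,b]))
cv2.imwrite("pics/c2.png",crop(t,295,128,164,68,4)[:, :656])
E
```

```text
(no output)
```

View pics/c1.png

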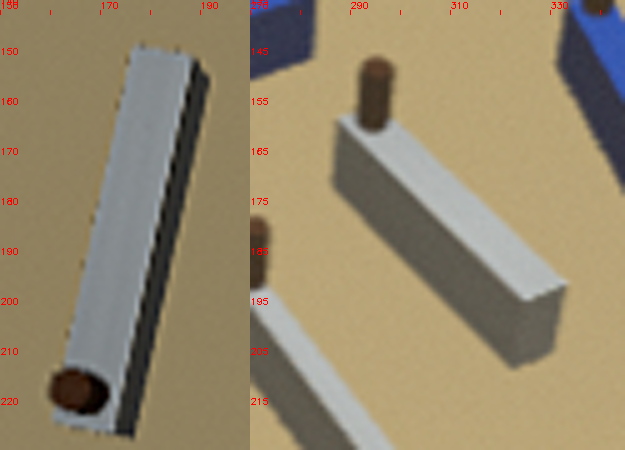

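View pics/c2.png

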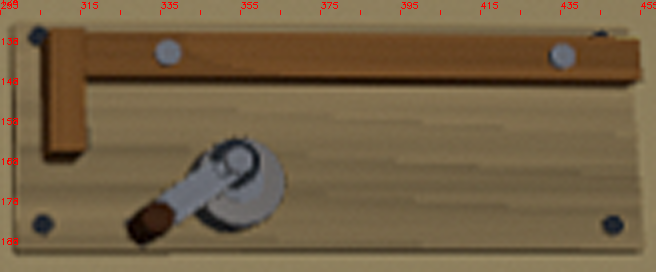

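The crops confirm the wide silver bar, 12 px wide against 28 mm, with its grip at (164,218) and nose end at (177..188,150) in the top view. The fence face runs along row 147.5 and the crank hub is at (354.5,168).

```bash
python3 - <<'E'
from h import *
np.set_printoptions(precision=1,suppress=True)
T=cam("top");S=cam("scene")
for n,a,b in [("nose-y",(188.4,151.6),(324.8,195.4)),("nose+y",(176.8,149.2),(333.4,192)),("grip-y",(173.4,226.4),(287.6,158.6))]: print(n,tri((T,a),(S,b)))
for n,p,z in [("n+",(176.8,149.2),50),("n-",(188.4,151.6),50),("g+",(160.6,224.4),50),("g-",(173.4,226.4),50),("fenceL",(316.2,147.5),35),("fenceR",(454.5,148.2),35),("hub",(354.5,168),66),("handle",(333,181.5),107),("bed -y",(454.5,190),15),("stop",(316.2,160),55)]: print(n,onz(T,p,z))
s=arm.read_state(); print(R.from_quat(s["ee_rot"]).as_matrix())
E
```

```text
nose-y [550.  363.1  47.6]
nose+y [556.  389.   47.7]
grip-y [386.5 395.1  51.2]
n+ [554.5 387.5  50. ]
n- [548.6 361.9  50. ]
g+ [390.  421.5  50. ]
g- [385.3 393.9  50. ]
fenceL [556.9  77.6  35. ]
fenceR [ 552.5 -245.2   35. ]
hub [503.1   2.   66. ]
handle [468.   59.6 107. ]
bed -y [ 457.9 -247.4   15. ]
stop [524.1  82.6  55. ]
[[-0.  -0.4 -0.9]
 [-0.  -0.9  0.4]
 [-1.   0.  -0. ]]
```

```bash
cat >> h.py <<'E'
def go(p,yaw=None,st=None):
    "tool-frame shift (mm) to world TCP p, then spin (deg) bringing jaw axis to yaw (deg, mod 180)"
    st=st or arm.read_state(); M=R.from_quat(st["ee_rot"]).as_matrix()
    d=M.T@(np.array(p)-st["position"]); cy=np.degrees(np.arctan2(M[1,1],M[0,1]))
    sp=None if yaw is None else -((yaw-cy+90)%180-90)
    print("pos",np.round(st["position"],1),"down",np.round(M[:,0],3),"jawyaw",round(cy,2),"shift",np.round(d,1),"spin",sp, "t",st["clock"],"F",np.round(st["contact_force"],1),"w",round(st["gripper_width"],1))
E
python3 -c "
from h import *
go([470,391,150],78.6)"
```

```text
pos [273.2 561.6 230.3] down [-0.001 -0.002 -1.   ] jawyaw -115.95 shift [  80.5   67.1 -251.6] spin -14.55432552309287 t 0.1 F [ 0.3 -0.5 -0.3] w 85.5
```

>>> drive_tool:
  motion:
    - [4,5,-15,0]
    - [8,8,-30,0]
    - [10,8,-32,0]
    - [10,8,-32,0]
    - [10,8,-32,0]
    - [10,8,-32,0]
    - [10,8,-32,0]
    - [10,8,-28,0]
    - [8,6,-18,0]

```text
clock: 0.85
position: [471.4, 388.9, 149.9]
ee_rot: [-0.689, 0.16, 0.689, 0.159]
contact_force: [-0.1, -0.4, -0.8]
gripper_width: 85.1
```

>>> drive_tool:
  motion:
    - [0,0,0,-5]
    - [0,0,0,-5]
    - [0,0,0,-4.5]
    - [0,0,0,0]
    - [0,0,0,0]

```text
clock: 1.27
position: [469.8, 391.2, 150.9]
ee_rot: [-0.703, 0.072, 0.704, 0.071]
contact_force: [-0.3, -0.5, -0.1]
gripper_width: 85.0
```

```bash
python3 -c "
from h import *
a=snap('wrist','w1'); go([470,391,150],78.6)
cv2.imwrite('pics/w1b.png',cv2.resize(a[:,:,::-1],(800,600),interpolation=3))"
```

```text
pos [469.8 391.4 151. ] down [-0. -0. -1.] jawyaw -101.57 shift [ 1.   0.4 -0.3] spin -0.1724467254641695 t 1.3167 F [-0.  -0.3  0.1] w 85.3
```

View pics/w1b.png

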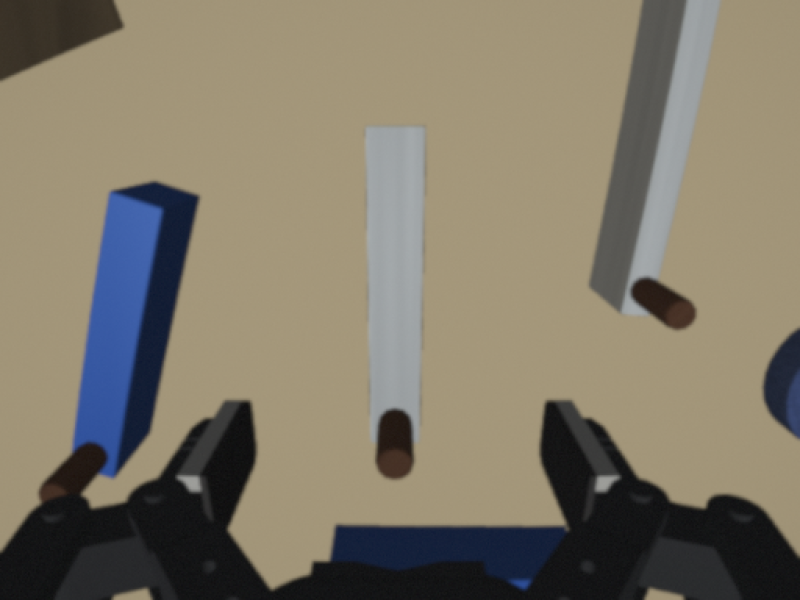

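The wide bar lies centred between the fingers. Its nose corners are at (365,126) and (425,126), its grip-end corners at about (371,440) and (420,442), and its grip at (395,450). The thin bar is well clear at upper right.

```bash
python3 -c "
from h import *
import json
st=json.load(open('pics/w1.json'));C=cam('wrist',st);k=1.5625
P=[onz(C,(a/k,b/k),50) for a,b in [(365,126),(425,126),(371,440),(420,442)]]
for p in P: print(p.round(1))
n=(P[0]+P[1])/2;g=(P[2]+P[3])/2;d=n-g;print((n+g)/2,np.degrees(np.arctan2(d[1],d[0])),np.linalg.norm(d))
c=(n+g)/2
go([c[0],c[1],28],np.degrees(np.arctan2(d[1],d[0]))+90)"
```

```text
[556.  388.7  50. ]
[550.4 361.8  50. ]
[391.5 422.5  50. ]
[384.6 395.6  50. ]
[470.61048805 392.14418293  50.        ] -11.565097760467527 168.5822736208441
pos [469.8 391.4 151. ] down [-0. -0. -1.] jawyaw -101.57 shift [123.   -0.9  -0.7] spin -0.00734896499665183 t 1.3167 F [-0.  -0.3  0.1] w 85.3
```

>>> drive_tool:
  motion:
    - [10,0,0,0]
    - [20,-1,0,0]
    - [20,0,0,0]
    - [20,0,0,0]
    - [20,0,0,0]
    - [18,0,0,0]
    - [11,0,0,0]
    - [5,0,0,0]
    - [0,0,0,0]

```text
clock: 2.07
position: [469.4, 392.3, 25.9]
ee_rot: [-0.703, 0.071, 0.704, 0.07]
contact_force: [-0.0, -0.6, -0.2]
gripper_width: 85.7
```

>>> drive_tool:
  motion:
    - [0,0,0,0]
    - [0,0,0,0]
    - [0,0,0,0]
    - [0,0,0,0]
    - [0,0,0,0]
    - [0,0,0,0]
    - [0,0,0,0]
    - [0,0,0,0]
  grip: 20

```text
clock: 2.73
position: [470.2, 393.1, 28.3]
ee_rot: [0.704, -0.07, -0.703, -0.071]
contact_force: [-1.5, -1.8, 4.8]
gripper_width: 26.4
```

>>> drive_tool:
  motion:
    - [-8,0,0,0]
    - [-16,0,0,0]
    - [-22,0,0,0]
    - [-22,0,0,0]
    - [-22,0,0,0]
    - [-20,0,0,0]
    - [-14,0,0,0]
    - [-6,0,0,0]

```text
clock: 3.4
position: [470.1, 393.3, 158.8]
ee_rot: [0.704, -0.07, -0.703, -0.071]
contact_force: [-0.5, -0.7, -4.2]
gripper_width: 26.7
```

```bash
python3 -c "
from h import *
print(arm.read_state()['joints'].round(3),arm.read_state()['wrist_torque'])
go([470,-71,158],-0.8)"
```

```text
[ 0.96   0.421 -0.126 -0.    -1.021  0.411] [ 0.04321844 -0.02953976 -0.01888568]
pos [470.1 393.3 158.8] down [ 0.001  0.002 -1.   ] jawyaw -101.45 shift [ -0.  455.  -92.1] spin 79.34963258395345 t 3.4 F [-0.5 -0.7 -4.2] w 26.7
```

>>> drive_tool:
  motion:
    - [0,10,-2,0]
    - [0,20,-4,0]
    - [0,28,-6,0]
    - [0,28,-6,0]
    - [0,28,-6,0]
    - [0,28,-6,0]
    - [0,28,-6,0]
    - [0,28,-6,0]
    - [0,28,-6,0]
    - [0,28,-6,0]

```text
clock: 4.23
position: [470.6, 130.7, 155.5]
ee_rot: [-0.702, 0.071, 0.705, 0.07]
contact_force: [0.9, -0.0, -5.1]
gripper_width: 27.0
```

>>> drive_tool:
  motion:
    - [0,28,-6,0]
    - [0,28,-6,0]
    - [0,28,-6,0]
    - [0,28,-6,0]
    - [0,28,-6,0]
    - [0,28,-6,0]
    - [0,23,-2,0]
    - [0,10,0,0]
    - [0,0,0,0]

```text
clock: 4.98
position: [467.5, -73.3, 155.7]
ee_rot: [-0.702, 0.072, 0.705, 0.072]
contact_force: [0.6, -0.6, -3.9]
gripper_width: 26.9
```

>>> drive_tool:
  motion:
    - [0,0,0,-4]
    - [0,0,0,-7]
    - [0,0,0,-7]
    - [0,0,0,-7]
    - [0,0,0,-7]
    - [0,0,0,-7]
    - [0,0,0,-7]
    - [0,0,0,-7]
    - [0,0,0,-7]
    - [0,0,0,-7]

```text
clock: 5.82
position: [469.0, -70.5, 156.4]
ee_rot: [-0.624, -0.332, 0.625, -0.331]
contact_force: [0.4, 0.2, -4.2]
gripper_width: 26.7
```

>>> drive_tool:
  motion:
    - [0,0,0,-7]
    - [0,0,0,-7]
    - [0,0,0,-7]
    - [0,0,0,-7]
    - [0,0,0,-5]
    - [0,0,0,0]
    - [0,0,0,0]
    - [0,0,0,0]

```text
clock: 6.48
position: [469.5, -70.9, 156.9]
ee_rot: [-0.506, -0.494, 0.507, -0.493]
contact_force: [-0.3, 0.9, -4.3]
gripper_width: 27.0
```

```bash
python3 -c "
from h import *
a=snap('wrist','w2'); go([538,-71,158],-0.8);print(arm.read_state()['joints'].round(3))
cv2.imwrite('pics/w2b.png',cv2.resize(a[:,:,::-1],(800,600),interpolation=3))"
```

```text
pos [469.6 -71.  157. ] down [-0.001  0.    -1.   ] jawyaw -1.51 shift [-1.  68.3 -1.8] spin -0.7111113252066019 t 6.5333 F [ 0.3 -0.3 -4.3] w 26.9
[ 0.193  0.204 -0.457 -0.    -0.91   2.922]
```

View pics/w2b.png

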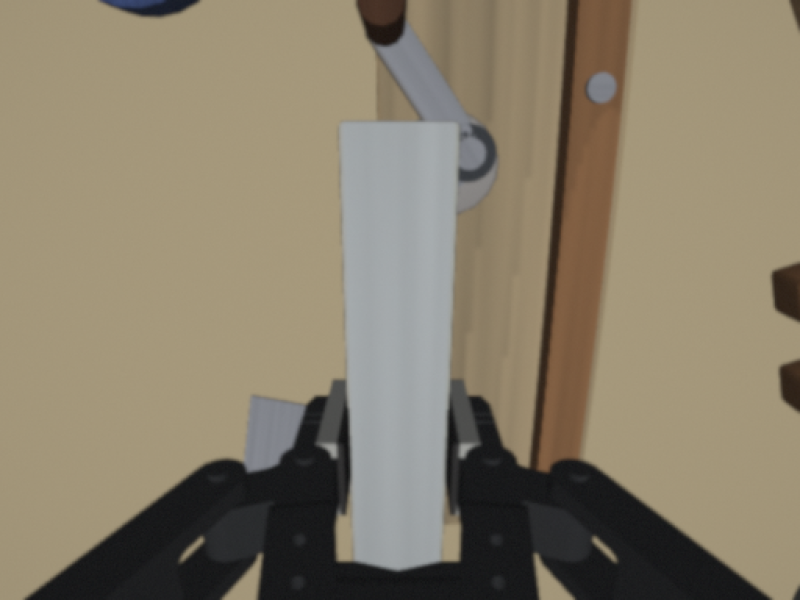

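The bar is held over the fixture with its nose at (340..458,122). The fence's top inner edge runs (578,0)-(543,470) and its foot (567,0)-(530,470). The crank hub is at (474,152), and the handle's lower end is near (386,35).

```bash
python3 -c "
from h import *
import json
st=json.load(open('pics/w2.json'));C=cam('wrist',st);k=1.5625
def q(n,p,z): print(n,onz(C,(p[0]/k,p[1]/k),z).round(1))
q('topA',(578,0),35);q('topB',(543,470),35);q('footA',(567,0),15);q('footB',(530,470),15)
q('hub',(474,152),66);q('hub62',(474,152),62);q('handle base',(386,35),65)
zt=157+23
q('noseL',(340,122),zt);q('noseR',(458,122),zt)
"
```

```text
topA [558.7  70.1  35. ]
topB [ 558.5 -193.4   35. ]
footA [559.5  74.4  15. ]
footB [ 556.1 -208.6   15. ]
hub [505.8   1.9  66. ]
hub62 [506.3   1.8  62. ]
handle base [468.   51.1  65. ]
noseL [459.2  14.5 180. ]
noseR [485.7  13.8 180. ]
```

>>> drive_tool:
  motion:
    - [0,0,0,-1.2]
    - [0,10,0,0]
    - [0,20,0,0]
    - [0,20,0,0]
    - [0,14,0,0]
    - [0,6,0,0]
    - [0,0,0,0]
    - [0,0,0,0]
    - [0,0,0,0]

```text
clock: 7.28
position: [538.8, -71.7, 157.0]
ee_rot: [-0.501, -0.499, 0.502, -0.498]
contact_force: [-0.4, 0.1, -4.4]
gripper_width: 26.6
```

```bash
python3 -c "
from h import *
a=snap('wrist','w3'); go([539.5,-71,43.3],-0.5)
cv2.imwrite('pics/w3b.png',cv2.resize(a[:300,100:450,::-1],None,fx=2,fy=2,interpolation=3))"
```

```text
pos [538.9 -71.7 157.2] down [-0.001  0.    -1.   ] jawyaw -0.26 shift [113.9   0.7  -0.7] spin 0.24377363816634556 t 7.3333 F [-0.3 -1.4 -4.2] w 27.2
```

View pics/w3b.png

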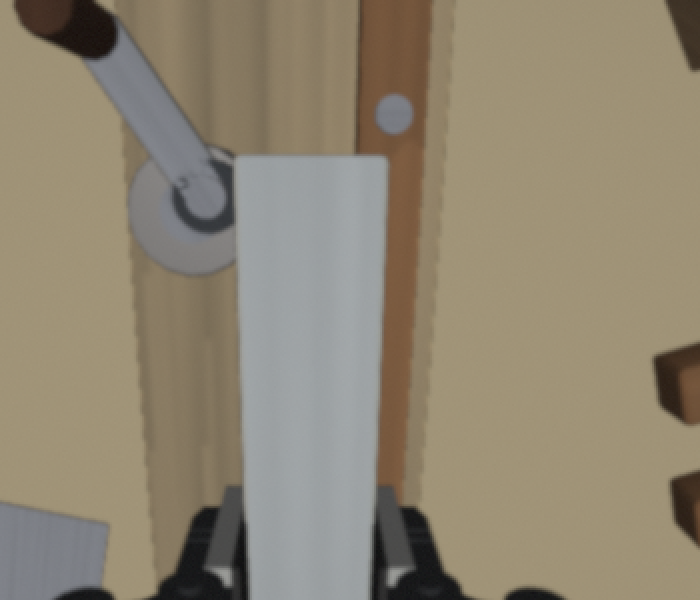

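The bar is now over the channel. The fence edge is visible at crop (360,0)-(357,155), the hub at (205,195), and the roller's left edge at (128,208).

```bash
python3 -c "
from h import *
import json
st=json.load(open('pics/w3.json'));C=cam('wrist',st)
def q(n,p,z): print(n,onz(C,(p[0]/2+100,p[1]/2),z).round(1))
q('topA',(360,0),35);q('topB',(357,155),35)
q('hub',(205,195),66);q('rollerleft',(128,208),50);q('rollerbot',(195,275),50);q('handle',(43,5),107)
zt=157+22
q('noseL',(236,156),zt);q('noseR',(387,156),zt)
"
```

```text
topA [558.3  70.3  35. ]
topB [558.   15.5  35. ]
hub [503.    2.1  66. ]
rollerleft [471.1  -3.   50. ]
rollerbot [495.1 -28.5  50. ]
handle [467.6  54.8 107. ]
noseL [526.6  13.4 179. ]
noseR [553.5  13.3 179. ]
```

>>> drive_tool:
  motion:
    - [8,0,0,0]
    - [18,0,0,0]
    - [22,0,0,0]
    - [20,0,0,0]
    - [16,0,0,0]
    - [10,0,0,0]
    - [8,0,0,0]
    - [6,0,0,0]
    - [0,0,0,0]
    - [0,0,0,0]

```text
clock: 8.17
position: [540.3, -71.5, 49.7]
ee_rot: [0.501, 0.499, -0.501, 0.499]
contact_force: [0.1, 0.0, -3.2]
gripper_width: 27.1
```

>>> drive_tool:
  motion:
    - [2,0,0,0]
    - [2,0,0,0]
    - [1,0,0,0]
    - [0,0,0,0]
    - [0,0,0,0]

```text
clock: 8.58
position: [539.9, -71.6, 44.5]
ee_rot: [0.501, 0.499, -0.501, 0.499]
contact_force: [-0.2, 0.1, -3.2]
gripper_width: 26.7
```

>>> drive_tool:
  motion:
    - [1,0,0,0]
    - [1,0,0,0]
    - [0,0,0,0]
    - [0,0,0,0]

```text
clock: 8.92
position: [540.2, -71.6, 43.3]
ee_rot: [0.501, 0.499, -0.501, 0.499]
contact_force: [-2.9, 0.8, 4.9]
gripper_width: 26.8
```

>>> drive_tool:
  motion:
    - [0,0,0,0]
    - [0,0,0,0]
    - [0,0,0,0]
    - [0,0,0,0]
    - [0,0,0,0]
  grip: 52

```text
clock: 9.33
position: [540.1, -71.6, 42.3]
ee_rot: [0.501, 0.499, -0.501, 0.499]
contact_force: [-0.1, 0.8, -0.1]
gripper_width: 51.7
```

>>> drive_tool:
  motion:
    - [-6,0,0,0]
    - [-12,0,0,0]
    - [-20,0,0,0]
    - [-30,0,0,0]
    - [-30,0,0,0]
    - [-16,0,0,0]
    - [-4,0,0,0]
    - [0,0,0,0]

```text
clock: 10.0
position: [540.6, -71.5, 162.0]
ee_rot: [0.502, 0.498, -0.5, 0.5]
contact_force: [0.3, 0.8, -0.2]
gripper_width: 51.9
```

```bash
python3 -c "
from h import *
a=snap('wrist','w4'); go([467.6,55,150],-0.5)
cv2.imwrite('pics/w4b.png',cv2.resize(a[:300,100:450,::-1],None,fx=2,fy=2,interpolation=3))"
```

```text
pos [539.6 -71.5 160.4] down [ 0.     0.001 -1.   ] jawyaw -0.26 shift [  10.4  -72.6 -126.2] spin 0.2381221151932067 t 10.05 F [-0.2  0.7 -0.1] w 52.1
```

View pics/w4b.png

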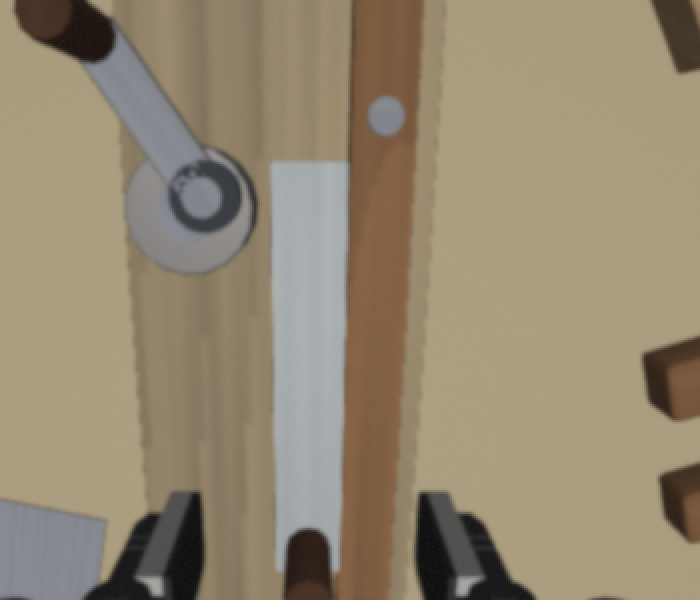

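The bar stands along the fence. Its nose is at crop (272..349,161), past the roller (circle centre about (191,210)), and the handle top is near (45,8).

```bash
python3 -c "
from h import *
import json
st=json.load(open('pics/w4.json'));C=cam('wrist',st)
def q(n,p,z): print(n,onz(C,(p[0]/2+100,p[1]/2),z).round(1))
q('fA',(353,0),35);q('fB',(349,155),35)
q('hub',(202,196),66);q('roller',(191,210),50)
q('handle top',(45,8),107);q('handle low',(98,50),62)
for p in [(272,161),(349,161),(276,570),(341,570)]: q('bar',p,65)
h=onz(C,(122.5,4),107); go([h[0],h[1],150],-0.5)
"
```

```text
fA [558.3  71.8  35. ]
fB [557.5  15.9  35. ]
hub [503.4   1.8  66. ]
roller [496.4  -4.1  50. ]
handle top [468.3  55.2 107. ]
handle low [469.1  51.2  62. ]
bar [528.5  13.5  65. ]
bar [555.7  13.4  65. ]
bar [ 526.5 -155.1   65. ]
bar [ 554.9 -155.3   65. ]
pos [539.6 -71.5 160.4] down [ 0.     0.001 -1.   ] jawyaw -0.26 shift [  10.4  -71.9 -126.4] spin 0.2381221151932067 t 10.05 F [-0.2  0.7 -0.1] w 52.1
```

>>> drive_tool:
  motion:
    - [0,-7,-12,0]
    - [0,-14,-24,0]
    - [0,-16,-30,0]
    - [0,-16,-30,0]
    - [0,-13,-21,0]
    - [0,-6,-10,0]
    - [0,0,0,6.5]
    - [0,0,0,7]
    - [0,0,0,7]
    - [0,0,0,7]

```text
clock: 10.88
position: [467.2, 55.5, 158.5]
ee_rot: [-0.605, -0.364, 0.608, -0.364]
contact_force: [-0.3, -0.3, -0.8]
gripper_width: 52.1
```

>>> drive_tool:
  motion:
    - [0,0,0,7]
    - [0,0,0,7]
    - [0,0,0,7]
    - [0,0,0,7]
    - [0,0,0,1]
    - [0,0,0,0]
    - [0,0,0,0]

```text
clock: 11.47
position: [467.9, 55.5, 159.4]
ee_rot: [-0.677, -0.203, 0.678, -0.203]
contact_force: [0.4, 0.6, 0.3]
gripper_width: 51.8
```

```bash
python3 -c "
from h import *
a=snap('wrist','w5'); go([467.8,56.1,72],-56.7)
cv2.imwrite('pics/w5b.png',a[:,:,::-1])"
```

```text
pos [468.1  55.6 159.7] down [-0.001 -0.001 -1.   ] jawyaw -56.63 shift [87.7 -0.5 -0.2] spin 0.07080858858135741 t 11.5167 F [-0.3 -0.7 -0.6] w 52.0
```

View pics/w5b.png

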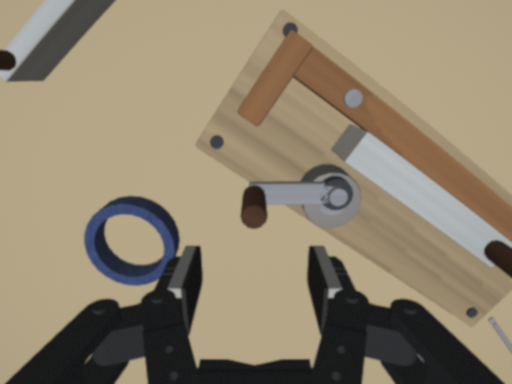

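The handle top at (254,215) is centred between the fingers (column 255), with the arm exactly radial. I'll lower and grasp it.

```bash
python3 -c "
from h import *
import json
st=json.load(open('pics/w5.json'));C=cam('wrist',st)
print(proj(C,[[467.8,56.1,107],[468.1,55.6,107]]),onz(C,(254,216),107),onz(C,(338,197),66))
"
```

```text
[[253.41757729 216.32535366]
 [254.30807824 216.36070456]] [468.20283883  55.90916589 107.        ] [502.84915345   0.57322733  66.        ]
```

>>> drive_tool:
  motion:
    - [8,0,0,0]
    - [18,0,0,0]
    - [22,0,0,0]
    - [20,0,0,0]
    - [12,0,0,0]
    - [6,0,0,0]
    - [1,0,0,0]
    - [0,0,0,0]

```text
clock: 12.18
position: [468.5, 55.7, 73.2]
ee_rot: [-0.677, -0.202, 0.678, -0.203]
contact_force: [0.6, 0.4, 0.6]
gripper_width: 51.4
```

>>> drive_tool:
  motion:
    - [0,0,0,0]
    - [0,0,0,0]
    - [0,0,0,0]
    - [0,0,0,0]
    - [0,0,0,0]
    - [0,0,0,0]
  grip: 10

```text
clock: 12.68
position: [468.6, 56.5, 74.3]
ee_rot: [0.678, 0.203, -0.677, 0.202]
contact_force: [-3.7, 3.7, 5.3]
gripper_width: 16.8
```

```bash
python3 -c "
from h import *
go([467.8,56.1,72],-56.7);print(arm.read_state()['wrist_torque'])"
```

```text
pos [468.6  56.5  74.3] down [ 0.001  0.001 -1.   ] jawyaw -56.74 shift [ 2.3 -0.1  0.9] spin -0.04380320253009984 t 12.6833 F [-3.7  3.7  5.3] w 16.8
[ 1.27229665  1.02355146 -0.03610831]
```

>>> drive_tool:
  motion:
    - [0,0.1,3.4,-3]
    - [0,0.25,5.7,-5]
    - [0,0.25,5.7,-5]
    - [0,0.25,5.7,-5]
    - [0,0.25,5.7,-5]
    - [0,0.25,5.7,-5]
    - [0,0.25,5.7,-5]
    - [0,0.25,5.7,-5]
    - [0,0.25,5.7,-5]
    - [0,0.1,3.4,-3]

```text
clock: 13.52
position: [439.4, 13.7, 74.3]
ee_rot: [0.544, 0.453, -0.543, 0.452]
contact_force: [-6.3, 7.4, 6.6]
gripper_width: 16.7
```

>>> drive_tool:
  motion:
    - [0,0.1,3.4,-3]
    - [0,0.05,2.27,-2]
    - [0,0,0,0]
    - [0,0,0,0]

```text
clock: 13.85
position: [438.5, 7.8, 74.2]
ee_rot: [-0.524, -0.475, 0.524, -0.474]
contact_force: [-6.4, 4.2, 8.2]
gripper_width: 16.7
```

```bash
python3 -c "
from h import *
go([503,1.5,72],0);s=arm.read_state();M=R.from_quat(s['ee_rot']).as_matrix();print(s['wrist_torque'],M.T@s['contact_force']); v=s['position']-[503,1.5,0]; print(np.hypot(*v[:2]), np.degrees(np.arctan2(-v[1],-v[0])))"
```

```text
pos [438.5   7.8  74.2] down [-0.001  0.    -1.   ] jawyaw -5.65 shift [ 2.2 64.8 -0. ] spin -5.650345672228113 t 13.85 F [-6.4  4.2  8.2] w 16.7
[1.21160945 1.61513131 0.41033598] [-8.22047566 -6.75945679 -3.5901956 ]
64.84379911540344 -5.616428980920031
```

>>> drive_tool:
  motion:
    - [0,0.05,2.27,-2]
    - [0,0.05,2.27,-2]
    - [0,0.05,2.27,-2]
    - [0,0,0,0]
    - [0,0,0,0]

```text
clock: 14.27
position: [438.2, 1.1, 74.3]
ee_rot: [0.498, 0.502, -0.499, 0.501]
contact_force: [-5.5, 3.6, 8.7]
gripper_width: 16.3
```

>>> drive_tool:
  motion:
    - [0,0.05,2.27,-2]
    - [0,0.05,2.27,-2]
    - [0,0,0,0]
    - [0,0,0,0]

```text
clock: 14.6
position: [438.3, -3.5, 74.2]
ee_rot: [0.48, 0.519, -0.481, 0.518]
contact_force: [-5.1, 3.9, 8.3]
gripper_width: 16.5
```

```bash
cat >> h.py <<'E'
def cr():
    s=arm.read_state();M=R.from_quat(s['ee_rot']).as_matrix();v=s['position']-[503,1.5,0]
    print('crank',np.hypot(*v[:2]), np.degrees(np.arctan2(-v[1],-v[0])),'Ftool',(M.T@s['contact_force']).round(1),'T',s['wrist_torque'].round(2),'t',s['clock'])
E
python3 -c "
from h import *
cr();go([503,1.5,72],0)"
```

```text
crank 64.86023935306426 4.4560215925466595 Ftool [-8.3 -4.8 -4.2] T [1.23 1.57 0.39] t 14.6
pos [438.3  -3.5  74.2] down [-0.001 -0.    -1.   ] jawyaw 4.36 shift [ 2.2 64.9 -0.1] spin 4.360449487180858 t 14.6 F [-5.1  3.9  8.3] w 16.5
```

>>> drive_tool:
  motion:
    - [0,0.03,1.7,-1.5]
    - [0,0.03,1.7,-1.5]
    - [0,0,0,0]
    - [0,0,0,0]

```text
clock: 14.93
position: [438.6, -6.7, 74.3]
ee_rot: [0.467, 0.531, -0.467, 0.531]
contact_force: [-7.2, 6.0, 9.1]
gripper_width: 16.4
```

>>> drive_tool:
  motion:
    - [0,0.03,1.7,-1.5]
    - [0,0,0,0]
    - [0,0,0,0]

```text
clock: 15.18
position: [438.8, -8.1, 74.3]
ee_rot: [0.46, 0.537, -0.46, 0.536]
contact_force: [-6.8, 8.2, 8.9]
gripper_width: 15.9
```

>>> drive_tool:
  motion:
    - [0,0.03,1.7,-1.5]
    - [0,0,0,0]
    - [0,0,0,0]

```text
clock: 15.43
position: [439.0, -9.6, 74.2]
ee_rot: [0.453, 0.543, -0.453, 0.542]
contact_force: [-7.7, 8.4, 9.6]
gripper_width: 16.6
```

```bash
python3 -c "
from h import *
cr();go([503,1.5,72],0)"
```

```text
crank 64.98058805077072 9.835616991004812 Ftool [-9.6 -6.1 -9.6] T [2.44 2.1  0.15] t 15.4333
pos [439.   -9.6  74.2] down [-0.001  0.001 -1.   ] jawyaw 10.3 shift [ 2.2 65.   0.5] spin 10.297510122693154 t 15.4333 F [-7.7  8.4  9.6] w 16.6
```

>>> drive_tool:
  motion:
    - [0,0,-1.5,1.3]
    - [0,0,0,0]
    - [0,0,0,0]

```text
clock: 15.68
position: [438.8, -8.1, 74.2]
ee_rot: [0.459, 0.538, -0.459, 0.537]
contact_force: [-7.3, 7.5, 9.0]
gripper_width: 16.1
```

```bash
python3 -c "
from h import *
cr();a=snap('top','top1');b=snap('scene','scene1');C=cam('top')
print(proj(C,[503,1.5,62]))
a=cv2.resize(a[128:198,295:459,::-1],None,fx=4,fy=4,interpolation=3)
cv2.imwrite('pics/t1b.png',a)"
```

```text
crank 64.9679592203447 8.52803188960469 Ftool [-9.  -6.  -8.5] T [2.28 1.97 0.06] t 15.6833
[[354.24612211 168.36922176]]
```

>>> drive_tool:
  motion:
    - [0,0,0,0]
    - [0,0,0,0]
    - [0,0,0,0]
    - [0,0,0,0]
  grip: 45

```text
clock: 16.12
position: [440.0, -9.1, 73.4]
ee_rot: [0.46, 0.537, -0.459, 0.538]
contact_force: [-0.4, -0.6, 0.0]
gripper_width: 44.7
```

>>> drive_tool:
  motion:
    - [-8,0,0,0]
    - [-18,0,0,0]
    - [-22,0,0,0]
    - [-22,0,0,0]
    - [-14,0,0,0]
    - [-6,0,0,0]
    - [0,0,0,0]

```text
clock: 16.7
position: [440.7, -8.8, 165.0]
ee_rot: [0.461, 0.537, -0.458, 0.538]
contact_force: [0.3, -0.0, -0.3]
gripper_width: 45.1
```

```bash
python3 -c "
from h import *
a=snap('wrist','w6');go([503,1.5,72],0)
cv2.imwrite('pics/w6b.png',a[:,:,::-1])
s=arm.read_state();C=cam('wrist',s)
print(proj(C,[[503,1.5,66],[540,0,65],[438.8,-8.1,107]]))"
```

```text
pos [439.9  -9.  163.7] down [ 0.001  0.001 -1.   ] jawyaw 8.93 shift [91.8 63.9 -0.5] spin 8.933965042594835 t 16.75 F [ 0.3 -0.8 -0.1] w 44.5
[[335.10133589 193.31746659]
 [378.79125068 201.42180144]
 [252.5240412  212.63224875]]
```

```bash
python3 -c "
import cv2
a=cv2.imread('pics/w6.png');cv2.imwrite('pics/w6c.png',cv2.resize(a[100:250,240:440],None,fx=4,fy=4,interpolation=3))"
```

```text
(no output)
```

View pics/w6c.png

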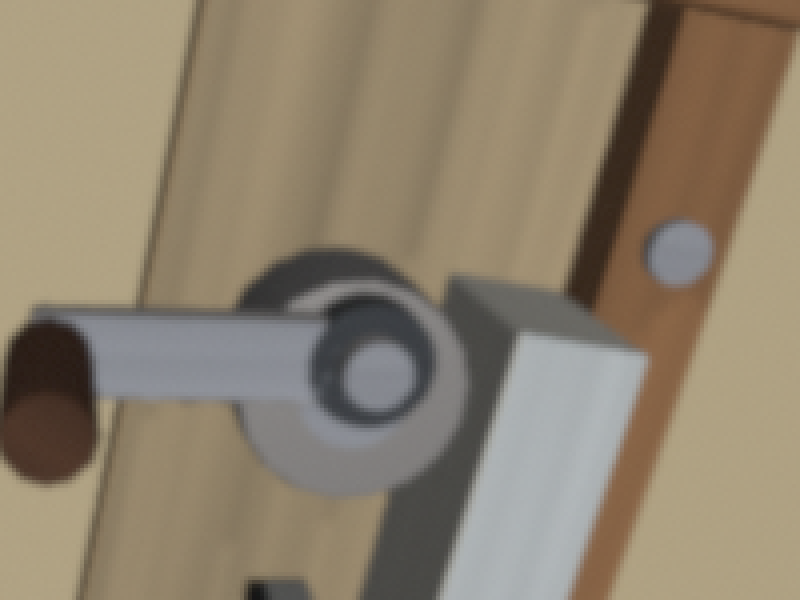

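The crop shows the roller disc (centre about (353,385), radius 115) against the bar's side. The bar's top edge runs (517,330)-(440,598), its nose corner on the fence side is at (648,352), and the fence top edge runs (682,10)-(592,305). The handle is free.

```bash
python3 -c "
from h import *
import json
st=json.load(open('pics/w6.json'));C=cam('wrist',st)
def q(n,p,z): P=onz(C,(p[0]/4+240,p[1]/4+100),z);print(n,P.round(1));return P
q('roller',(353,385),50);q('r right',(468,385),50);q('r bot',(345,497),50);q('r left',(240,400),50)
q('barA',(517,330),65);q('barB',(440,598),65);q('bar fence corner',(648,352),65);q('bar foot nose',(450,277),15)
q('fA',(682,10),35);q('fB',(592,305),35);q('hub',(378,376),66);q('handle',(47,437),107)
"
```

```text
roller [504.4  -6.9  50. ]
r right [528.8  -3.1  50. ]
r bot [508.7 -32.5  50. ]
r left [481.4 -14.   50. ]
barA [529.7  14.1  65. ]
barB [529.5 -46.3  65. ]
bar fence corner [557.4  13.8  65. ]
bar foot nose [531.4  12.   15. ]
fA [558.6  79.7  35. ]
fB [557.5  15.   35. ]
hub [504.2   0.7  66. ]
handle [439.   -6.1 107. ]
```

```bash
python3 -c "
from h import *
go([543.5,-141.5,163.7],-90)
print(arm.read_state()['joints'].round(2))"
```

```text
pos [439.9  -9.  163.7] down [ 0.001  0.001 -1.   ] jawyaw 8.93 shift [  0.   81.8 147. ] spin -81.06603495740518 t 16.75 F [ 0.3 -0.8 -0.1] w 44.5
[ 0.35  0.14 -0.52 -0.   -0.91  2.95]
```

>>> drive_tool:
  motion:
    - [0,0,0,4]
    - [0,0,0,7]
    - [0,0,0,7]
    - [0,0,0,7]
    - [0,0,0,7]
    - [0,0,0,7]
    - [0,0,0,7]
    - [0,0,0,7]
    - [0,0,0,7]
    - [0,0,0,7]

```text
clock: 17.58
position: [438.9, -9.3, 161.8]
ee_rot: [-0.679, -0.192, 0.682, -0.192]
contact_force: [0.5, -0.1, 0.9]
gripper_width: 45.3
```

>>> drive_tool:
  motion:
    - [0,0,0,7]
    - [0,0,0,7]
    - [0,0,0,7]
    - [0,0,0,7]
    - [0,0,0,4]
    - [0,8,-6,0]
    - [0,20,-16,0]
    - [0,26,-20,0]
    - [0,26,-20,0]
    - [0,26,-20,0]

```text
clock: 18.42
position: [522.2, -116.7, 162.1]
ee_rot: [-0.706, -0.001, 0.708, -0.001]
contact_force: [0.8, 1.6, 0.4]
gripper_width: 44.8
```

>>> drive_tool:
  motion:
    - [0,17,-14,0]
    - [0,8,-6,0]
    - [0,0,0,0]
    - [0,0,0,0]

```text
clock: 18.75
position: [540.9, -140.4, 162.0]
ee_rot: [-0.706, 0.0, 0.708, 0.001]
contact_force: [0.1, -1.2, 0.7]
gripper_width: 45.1
```

```bash
python3 -c "
from h import *
a=snap('wrist','w7');go([543.5,-141.5,68],-90)
cv2.imwrite('pics/w7b.png',a[:,:,::-1])"
```

```text
pos [ 540.7 -139.8  162.4] down [-0.002  0.    -1.   ] jawyaw -90.02 shift [94.4  1.7 -3. ] spin -0.023402843482585922 t 18.8 F [-0.   0.7  0. ] w 45.3
```

View pics/w7b.png

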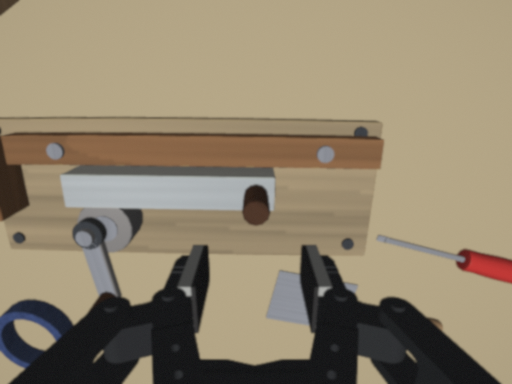

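The grip top is at (256,212), the bar lies along the fence with its nose at column 64, and the roller is in contact.

```bash
python3 -c "
from h import *
import json
st=json.load(open('pics/w7.json'));C=cam('wrist',st)
g=onz(C,(256,212),105);print(g,onz(C,(256,188),65),onz(C,(64,190),65))
go([543.5,g[1],68],-90)"
```

```text
[ 542.22957129 -141.4107551   105.        ] [ 545.86534551 -141.58159174   65.        ] [544.41162081  11.98674311  65.        ]
pos [ 540.7 -139.8  162.4] down [-0.002  0.    -1.   ] jawyaw -90.02 shift [94.4  1.6 -3. ] spin -0.023402843482585922 t 18.8 F [-0.   0.7  0. ] w 45.3
```

>>> drive_tool:
  motion:
    - [8,1,-2,0]
    - [18,0.6,-1,0]
    - [22,0,0,0]
    - [20,0,0,0]
    - [14,0,0,0]
    - [8,0,0,0]
    - [3,0,0,0]
    - [0,0,0,0]
    - [0,0,0,0]

```text
clock: 19.55
position: [545.3, -141.4, 71.0]
ee_rot: [0.708, -0.0, -0.707, 0.0]
contact_force: [-0.8, -0.4, 0.1]
gripper_width: 44.7
```

>>> drive_tool:
  motion:
    - [0,0,0,0]
    - [0,0,0,0]
    - [0,0,0,0]
    - [0,0,0,0]
    - [0,0,0,0]
    - [0,0,0,0]
  grip: 10

```text
clock: 20.05
position: [545.4, -141.4, 71.4]
ee_rot: [0.708, -0.0, -0.706, -0.0]
contact_force: [-0.6, 2.2, 6.1]
gripper_width: 17.9
```

```bash
python3 -c "
from h import *
go([543.5,-79,68],-90);print(arm.read_state()['wrist_torque'])"
```

```text
pos [ 545.4 -141.4   71.4] down [ 0.002  0.    -1.   ] jawyaw -90.03 shift [  3.4 -62.4   1.9] spin -0.025746480789194948 t 20.05 F [-0.6  2.2  6.1] w 17.9
[ 0.88433597  0.36193409 -0.01644542]
```

>>> drive_tool:
  motion:
    - [0,-2,0,0]
    - [0,-4,0,0]
    - [0,-5,0,0]
    - [0,-5,0,0]
    - [0,-5,0,0]
    - [0,-4,0,0]

```text
clock: 20.55
position: [545.8, -118.3, 71.5]
ee_rot: [0.708, -0.001, -0.706, 0.001]
contact_force: [0.9, -7.1, 3.8]
gripper_width: 17.5
```

>>> drive_tool:
  motion:
    - [0,-4,0,0]
    - [0,-5,0,0]
    - [0,-5,0,0]
    - [0,-5,0,0]
    - [0,-5,0,0]
    - [0,-5,0,0]
    - [0,-4,0,0]
    - [0,-2,0,0]

```text
clock: 21.22
position: [546.4, -82.8, 71.5]
ee_rot: [0.708, -0.001, -0.706, 0.001]
contact_force: [2.2, -7.2, 3.0]
gripper_width: 17.2
```

>>> drive_tool:
  motion:
    - [0,-2,0,0]
    - [0,-2,0,0]
    - [0,0,0,0]

```text
clock: 21.47
position: [546.4, -78.8, 71.5]
ee_rot: [0.708, -0.001, -0.706, 0.001]
contact_force: [2.2, -4.6, 3.4]
gripper_width: 17.3
```

>>> drive_tool:
  motion:
    - [0,-1.5,0,0]
    - [0,-1.5,0,0]
    - [0,0,0,0]

```text
clock: 21.72
position: [546.5, -75.9, 71.5]
ee_rot: [0.708, -0.001, -0.706, 0.001]
contact_force: [2.6, -5.6, 4.0]
gripper_width: 17.3
```

>>> drive_tool:
  motion:
    - [0,-1.5,0,0]
    - [0,-1,0,0]
    - [0,0,0,0]

```text
clock: 21.97
position: [546.5, -74.0, 71.5]
ee_rot: [0.708, -0.001, -0.706, 0.001]
contact_force: [2.7, -7.9, 2.2]
gripper_width: 17.1
```

>>> drive_tool:
  motion:
    - [0,-1.5,0,0]
    - [0,0,0,0]
    - [0,0,0,0]

```text
clock: 22.22
position: [546.4, -73.9, 71.6]
ee_rot: [0.708, -0.001, -0.706, 0.002]
contact_force: [2.6, -15.1, 3.3]
gripper_width: 17.8
```

>>> drive_tool:
  motion:
    - [0,2,0,0]
    - [0,4,0,0]
    - [0,7,0.1,0]
    - [0,8,0.1,0]
    - [0,8,0.1,0]
    - [0,8,0.1,0]
    - [0,8,0.1,0]
    - [0,8,0.1,0]
    - [0,8,0.1,0]
    - [0,8,0.1,0]

```text
clock: 23.05
position: [545.5, -137.2, 71.5]
ee_rot: [0.709, 0.001, -0.706, -0.001]
contact_force: [-0.9, 12.2, 8.7]
gripper_width: 17.3
```

>>> drive_tool:
  motion:
    - [0,8,0.1,0]
    - [0,8,0.1,0]
    - [0,8,0.1,0]
    - [0,8,0.1,0]
    - [0,8,0.1,0]
    - [0,8,0.1,0]
    - [0,8,0.1,0]
    - [0,8,0.1,0]
    - [0,6,0,0]
    - [0,3,0,0]

```text
clock: 23.88
position: [544.1, -212.1, 71.5]
ee_rot: [0.708, 0.0, -0.706, -0.001]
contact_force: [-0.6, 6.2, 7.0]
gripper_width: 17.3
```

>>> drive_tool:
  motion:
    - [0,0,0,0]
    - [0,0,0,0]
    - [0,0,0,0]
    - [0,0,0,0]

```text
clock: 24.22
position: [544.1, -212.4, 71.4]
ee_rot: [0.708, -0.0, -0.706, -0.0]
contact_force: [-0.1, 2.1, 6.4]
gripper_width: 17.3
```

>>> drive_tool:
  motion:
    - [0,0,0,0]
    - [0,0,0,0]
    - [0,0,0,0]
    - [0,0,0,0]
    - [0,0,0,0]
  grip: 45

```text
clock: 24.63
position: [542.7, -212.7, 69.9]
ee_rot: [-0.707, 0.0, 0.707, 0.0]
contact_force: [0.9, -0.5, 0.5]
gripper_width: 45.3
```

>>> drive_tool:
  motion:
    - [-5,0,0,0]
    - [-12,0,0,0]
    - [-20,0,0,0]
    - [-25,0,0,0]
    - [-20,0,0,0]
    - [-10,0,0,0]
    - [-4,0,0,0]
    - [0,0,0,0]

```text
clock: 25.3
position: [543.2, -212.6, 167.0]
ee_rot: [0.708, -0.0, -0.707, -0.0]
contact_force: [-0.4, -0.1, 0.2]
gripper_width: 45.0
```

```bash
python3 -c "
from h import *
a=snap('wrist','w8');b=snap('top','top2');go([543.5,-79,68],-90)
cv2.imwrite('pics/w8b.png',cv2.resize(a[90:300,:320,::-1],None,fx=2.5,fy=2.5,interpolation=3))"
```

```text
pos [ 542.3 -212.4  165.1] down [-0.002  0.001 -1.   ] jawyaw -90.06 shift [  97.2 -133.4   -1.3] spin -0.06410443919693876 t 25.4 F [ 0.3  0.  -0.4] w 45.0
```

View pics/w8b.png

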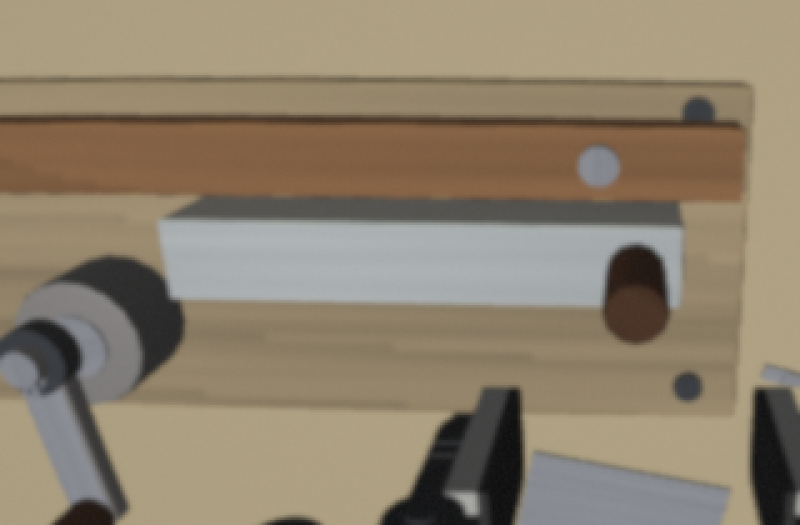

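The bar stands along the fence with its nose at crop (162,220), clear of the roller, and its grip is upright. To check that the crank has not moved, I'll return to the earlier viewpoint and compare the pictures numerically.

```bash
python3 -c "
from h import *
import json
st=json.load(open('pics/w8.json'));C=cam('wrist',st)
def q(n,p,z): print(n,onz(C,(p[0]/2.5,p[1]/2.5+90),z).round(1))
for p in [(160,220),(170,299),(682,225),(680,307)]: q('bar',p,65)
q('roller',(82,343),50);q('hub',(18,368),66);q('fence',(160,195),35)
go([540.7,-139.8,162.4],-90)"
```

```text
bar [555.7 -59.1  65. ]
bar [528.3 -57.3  65. ]
bar [ 553.6 -227.2   65. ]
bar [ 525.7 -227.    65. ]
roller [504.8 -10.5  50. ]
hub [502.4   3.7  66. ]
fence [556.3 -42.2  35. ]
pos [ 542.3 -212.4  165.1] down [-0.002  0.001 -1.   ] jawyaw -90.06 shift [  2.7 -72.6   1.6] spin -0.06410443919693876 t 25.4 F [ 0.3  0.  -0.4] w 45.0
```

>>> drive_tool:
  motion:
    - [0,-8,0,0]
    - [1,-16,0,0]
    - [1,-20,1,0]
    - [1,-16,1,0]
    - [0,-9,0,0]
    - [0,-4,0,0]
    - [0,0,0,0]
    - [0,0,0,0]
    - [0,0,0,0]

```text
clock: 26.15
position: [541.2, -140.1, 163.2]
ee_rot: [-0.707, 0.001, 0.707, 0.0]
contact_force: [-0.6, 0.2, -0.0]
gripper_width: 44.9
```

```bash
python3 -c "
from h import *
import json
b=snap('wrist','w9');go([540.7,-139.8,162.4],-90)
a=cv2.imread('pics/w7.png',0);b=cv2.imread('pics/w9.png',0)
S=json.load(open('pics/w7.json')),json.load(open('pics/w9.json'))
C=[cam('wrist',s) for s in S]
def m(x,y,w,h):
    r=cv2.matchTemplate(b[y-12:y+h+12,x-12:x+w+12],a[y:y+h,x:x+w],cv2.TM_CCOEFF_NORMED);_,v,_,l=cv2.minMaxLoc(r)
    print((x,y),'shift',l[0]-12,l[1]-12,round(v,3))
m(74,218,30,30);m(84,250,30,36);m(40,140,30,24);m(310,145,30,24)
P=[[503,1.5,66],[558,-172,35]]
print(proj(C[1],P)-proj(C[0],P))
t=cv2.imread('pics/top2.png');T=cam('top')
print(proj(T,[[439,-6.1,107],[503,1.5,66],[505,-8,50]]))
g=t[140:200,300:400].astype(int); br=(g[:,:,2]<75)&(g[:,:,2]>g[:,:,0]+12); ys,xs=np.nonzero(br); print(len(xs), xs.mean()+300 if len(xs) else 0, ys.mean()+140 if len(ys) else 0)
"
```

```text
pos [ 541.1 -140.2  163.2] down [-0. -0. -1.] jawyaw -90.09 shift [ 0.8 -0.4  0.4] spin -0.09024534917114124 t 26.2 F [ 0.  -0.1  0.1] w 45.0
(74, 218) shift 1 0 0.969
(84, 250) shift 1 1 0.998
(40, 140) shift 1 0 0.993
(310, 145) shift 0 -1 0.862
[[0.92969082 0.04664657]
 [0.03556377 0.36030378]]
[[365.58536387 195.11267213]
 [354.74968815 168.02003523]
 [356.96461839 168.44448382]]
334 343.2874251497006 167.30239520958082
```

```bash
python3 -c "
from bench import arm
print(arm.job_done())"
```

```text
the job is handed in; nothing more can be done
None
```

The feed gap is set to the thicker bar and the check pass is done. I handed the job in at about 26 s of the 61 s allowed; it reports no verdict.

**What I did:**
- I carried the thicker (28 mm) bar level and stood it along the fence, with its plain end about 12 mm past the pivot line and the roller still open at about 36 mm. Then I let go of it.
- I turned the crank until the force on the handle rose and the bar had been pushed up against the fence, then let go of the crank.
- I took the bar by its grip and slid it to the end stop, where the force rose to 15 N with no further movement. Then I drew it back, let go and lifted clear.

**Last checks:**
- **Gap:** the roller axis measured about 53.5 mm from the fence face, so the gap is about 28.3 mm, good to about 1 mm. The fixed allowance is 27.0 to 29.5 mm.
- **Crank:** comparing wrist pictures from before and after the slide, the crank agrees within 1 pixel once camera movement is allowed for. That is about 0.1 to 0.2 mm of gap.
- **Bar:** it stands along the fence with its plain end about 60 mm short of the pivot line, released, and the tool feels no force.
- **Thinner bar:** I never approached or touched it, but I did not measure its position again at the end.

**What was less certain:** the force at first contact rose gradually rather than sharply, and it hardly fell when I backed the crank off slightly. I therefore judged the touch mainly from the picture and the measured roller position. Fence position readings varied by about 1 to 2 mm between views, within the stated calibration.

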